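# Hang the spice scoop on its display stand

### The job

Take the steel scoop with the ring at the end of its handle, lying on the counter, and hang it by that ring on the slanted peg of the empty wooden stand: thread the ring over the peg's tip along the peg and let go, so that the scoop hangs there still, bowl down. The other stand already holds a tea strainer, and the other scoop has no ring.

Things in the scene. Friction and masses are not known exactly. Their poses are not given: they have to be found in the camera images.
- scoop_handle (a point): Middle of the ringed scoop's handle, where to grasp: a bar 14 mm wide (y), 10 thick (z), free for x -45 to +46 mm. Loose, 0.10-0.19 kg. Axes: x from bowl to ring, y across, z up at the start, when it lies on its bowl, this point 26 mm above the counter. Bowl: x -120 to -45 mm, 54 wide, from 26 mm below to 12 mm above this point; mass centre in it, about 60 mm to -x.
- scoop_ring (a point): Centre of the round closed ring at the end of the same scoop's handle, 70 mm from the handle's middle along +x at the same height. Clear hole 40 mm across, outside 54 mm, wire 7 mm thick; the hole's axis is the scoop's z. Same axes as scoop_handle.
- peg_root (a point): Foot of the empty stand's peg, on its axis, 210 mm above the counter. The stand is fixed; its 18 x 24 mm post reaches 24 mm higher. Steel peg, 9 mm thick, rising 55 degrees out from the post, broadly to the robot's right. Axes: z along the peg to its tip, y level, x up and over the post. With the scoop's axes parallel to these the ring fits squarely, bowl low in front, to 40 mm from this point.
- peg_tip (a point): Rounded end (11 mm thick) of the same peg, 105 mm from its root along the axis, 296 mm above the counter; same axes as peg_root. A ring let go 40 to 80 mm up the peg slides down to the root by itself and the scoop swings down, bowl towards the base. The other stand, with the strainer, is alike and as tall, about 0.3 m away: carry the scoop over or around it.
Mind the look-alikes: they are no part of the job. Leave any blue look-alike of the part that bears scoop_handle alone.

How it is judged:
By the outcome, as a careful person would: the job done as asked, in the order asked, and still so for the second after the job is handed in, with the robot touching nothing.
It also fails if it takes over 48 s, if anything falls off the work surface, if the arm or the gripper's body presses on something with over 40 N, if the wrist force passes 120 N, or if a joint passes its speed limit or range.

### The arm

A 6-joint arm with a two-finger parallel gripper is mounted at the origin on the work surface. World frame = base frame: x ahead of the robot, y to its left, z up, the work surface at z = 0. Lengths are in m, angles in rad, forces in N, time in s.
With the tool pointing down it reaches from about 0.35 to 0.85 m from the base axis. Payload 8.1 kg.
Tool frame: the origin (TCP) lies midway between the tips of the shut fingers; the grasp point (between the pads) lies 19 mm behind it (robot.grip_point_offset is the distance from the TCP to the grasp point, in m); z points along the fingers, y is the line along which they close (so a half turn about z gives the same grasp; the last joint's range is limited). The gripper opens to 93 mm and grips with 3 to 60 N. Pads are 15 mm wide; open, the fingers measure 128 mm over their backs; the gripper's body (75 mm by 188 mm) begins 65 mm behind the grasp point.
Start: joints at [1.167, 0.13, 1.488, -0, 1.523, -0.085], TCP at [0.188, 0.57, 0.219] pointing down, gripper open.
Joint ranges: [-2.96, 2.96], [-0.89, 2.26], [0.02, 2.5], [-1.34, 4.48], [0, 2.73], [-2.66, 2.66]. Speed limits (rad/s): [2.39, 2.39, 2.79, 3.14, 3.14, 3.14].

### API

Orientations are given as a rotation vector (axis times angle).
In Python, from plant import robot, read_camera, job gives the robot as it stands.
- The arm moves only by the shell command python3 -m inch 'ROWS' [FORCE]. ROWS is JSON, one flat list of numbers, 5 for each row, row after row: the shift along the world's x, y, z in mm, then the turn about the world's z in degrees, then the opening in per cent of the stroke, from 0 (shut) to 100 (fully open). In form: [dx, dy, dz, yaw, hand, dx, dy, dz, yaw, hand, ...]. A call has 1 to 10 rows; each row is the pose to reach, as a shift and turn from the pose commanded when the call began; what a row does not reach only later rows make up. A row lasts 1/12 s, in which the tool goes at most 41.7 mm and 7.16 degrees, less where a joint would pass 70% of its speed; a pose out of reach is approached as far as the arm can. A call with a gripper value outside its range is refused whole. The fingers move at their own pace and stop on an object; FORCE is the grip in N (left out, the last holds). Time passes only in rows, so rows that repeat a pose let the fingers close. It gives the time, the measured TCP pose, the force, the opening and the grip force at its end, in the units of the state.
- robot.read_state(): the state, without advancing time (a new reading comes with each control period).
- read_camera(name): name is "side" or "top"; returns a dict with "image" (400x640x3 uint8, blue, green, red), "K" (3x3 intrinsics, pixels), "extrinsics" (4x4, takes a point from world to camera coordinates). Camera axes: x right, y down, z forward; pixel columns grow to the right and rows downward; lengths in m; the calibration is good to about 2 mm. A picture is of the moment at which its call begins. There is no depth.
- job.close_job(): hands the job in; it is judged then, once.
The state is a dict: "t": time; "q": joint angles; "dq": joint speeds; "joint_torque": joint torques, N m; "tool_pos": TCP position; "orientation": TCP orientation; "force": force on the tool from outside, world axes, zero at the start; "wrist_torque": the same for the moment, N m; "opening": finger opening in m; "gripper_force": force on a finger pad.
Only numpy, scipy, OpenCV 4.12 (cv2) and the standard library are available. Lean on these libraries where they do the work, as an engineer would, in place of code of your own. Each camera call takes 0.05 s, during which the arm holds its last target. There are 200 camera calls.

## Working session

There is one attempt and no reset: what is moved stays moved. The work goes in short steps, Python scripts to look and compute and a shell command to move; the robot and the scene stay as the last step left them, time stands still between calls to the robot, and variables do not carry over. Pictures are saved under pics/ and viewed, at most 10 in all, crops included, and the job is handed in when it is done.

```bash
ls; mkdir -p pics
cat > h.py <<'E'
import numpy as np, cv2
from plant import robot, read_camera, job
def snap(n,f):
    c=read_camera(n); cv2.imwrite('pics/'+f,c['image']); np.savez(f'pics/{n}.npz',K=c['K'],E=c['extrinsics']); return c
def ray(n,u,v):
    d=np.load(f'pics/{n}.npz');K,E=d['K'],d['E'];R,t=E[:3,:3],E[:3,3]
    return -R.T@t, R.T@np.linalg.inv(K)@np.array([u,v,1.])
def atz(n,u,v,z):
    o,d=ray(n,u,v); return o+d*(z-o[2])/d[2]
def proj(n,p):
    d=np.load(f'pics/{n}.npz');q=d['K']@(d['E']@np.append(p,1))[:3]; return q[:2]/q[2]
E
python3 - <<'E'
from h import *
for n in('top','side'):
    c=snap(n,n+'0.png'); print(n,c['K'].tolist(),np.round(c['extrinsics'],3).tolist(), ray(n,0,0)[0])
print(robot.read_state())
E
```

```text
pics
top [[467.2434520111622, 0.0, 324.356791834904], [0.0, 467.2434520111622, 199.0524375739545], [0.0, 0.0, 1.0]] [[0.007, -1.0, 0.001, 0.006], [-0.992, -0.008, -0.126, 0.467], [0.126, 0.0, -0.992, 1.482], [0.0, 0.0, 0.0, 1.0]] [0.27715796 0.00985474 1.52907105]
side [[382.26684893578613, 0.0, 326.3221659344404], [0.0, 382.26684893578613, 200.42101799433257], [0.0, 0.0, 1.0]] [[0.909, -0.416, 0.012, -0.42], [-0.296, -0.666, -0.685, 0.277], [0.293, 0.619, -0.729, 1.172], [0.0, 0.0, 0.0, 1.0]] [ 0.12064089 -0.71626844  1.04867763]
{'t': 0.1, 'q': array([ 1.16659314e+00,  1.31096443e-01,  1.48919052e+00, -2.15093003e-06,
        1.52298649e+00, -8.53771726e-02]), 'dq': array([-4.09516217e-04, -1.36133295e-03, -4.58035148e-04,  8.07429558e-05,
       -4.18790234e-04,  4.85699593e-04]), 'joint_torque': array([ 1.02408958e-03, -5.61343110e+01, -4.93094730e+01,  7.70687289e-02,
        2.90453970e-02, -1.00595437e-04]), 'tool_pos': array([0.18783254, 0.56929379, 0.21767483]), 'orientation': array([-4.98627626e-01, -3.10135812e+00,  2.56196724e-03]), 'force': array([-0.37085941, -0.21038395,  0.06515501]), 'wrist_torque': array([-0.01812262,  0.04850288,  0.02712613]), 'gripper_force': 0.0, 'opening': 0.09284153389359978}
```

View pics/top0.png

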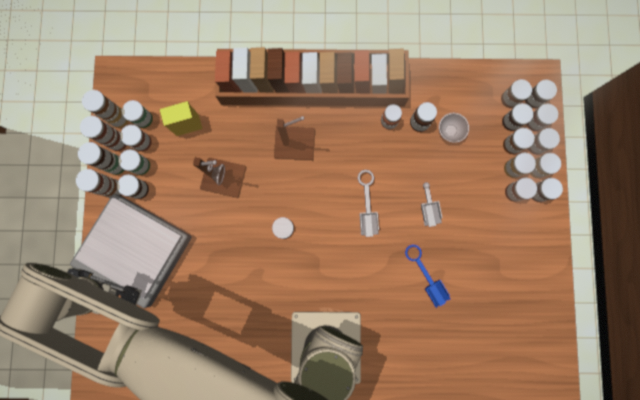

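View pics/side0.png

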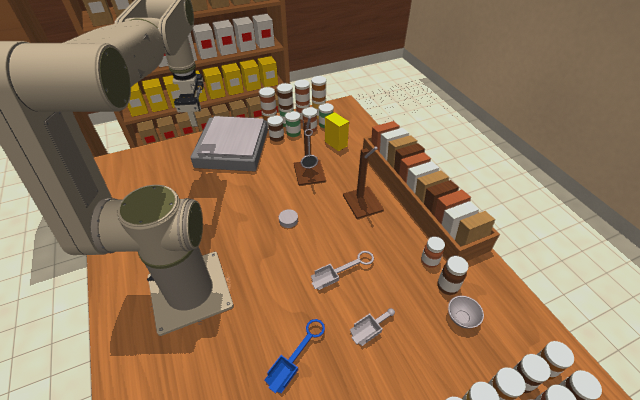

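Candidates in the top view are the steel ringed scoop (ring 366,178, bowl 370,226), the steel scoop without a ring (430,205), and the blue ringed one (428,275). The first fits: steel with a ring. The empty stand is at top (295,135), side (363,185). The strainer hangs on the one at (218,172). I'll confirm with enlarged crops.

Run:
```python
from h import *
t=cv2.imread('pics/top0.png');s=cv2.imread('pics/side0.png')
def cr(i,u,v,w,h,k): return cv2.resize(i[v:v+h,u:u+w],None,fx=k,fy=k,interpolation=cv2.INTER_CUBIC)
a=np.vstack([cr(t,260,100,80,60,5),cr(t,335,165,80,80,4)[:, :].copy() if 0 else cv2.resize(t[165:240,330:430],(400,300),interpolation=cv2.INTER_CUBIC)])
b=np.vstack([cr(s,330,130,80,60,5),cr(s,300,240,100,75,4)])
cv2.imwrite('pics/crop1.png',np.hstack([a,b]))
```

```text
(no output)
```

View pics/crop1.png

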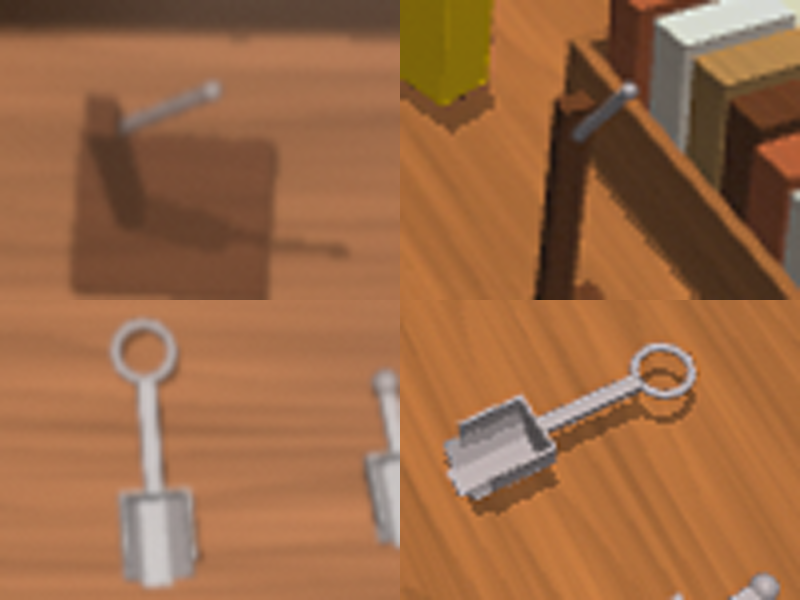

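The crops show the steel ringed scoop, with its ring at top (366.0,177.8) and side (365.8,257.8). The empty peg's tip is at top (302.4,118) and side (375.6,148), and its root at top (284.8,125.6) and side (365.6,157.2).

```bash
cat >> h.py <<'E'
def tri(a,b):
    o1,d1=ray('top',*a);o2,d2=ray('side',*b)
    s=np.linalg.lstsq(np.c_[d1,-d2],o2-o1,rcond=None)[0]
    p,q=o1+d1*s[0],o2+d2*s[1]; return (p+q)/2,np.linalg.norm(p-q)
E
python3 - <<'E'
from h import *
np.set_printoptions(precision=4,suppress=True)
for n,a,b,z in [('tip',(302.4,118),(375.6,148),.296),('root',(284.8,125.6),(365.6,157.2),.21),('ring',(366,177.8),(365.8,257.8),.026),('junc',(367.75,213),(336.2,271.2),.03)]:
    print(n,*tri(a,b),atz('top',*a,z),atz('side',*b,z))
print('strainer',atz('top',205,165,.25),atz('top',218,178,.25))
from scipy.spatial.transform import Rotation as R
print(R.from_rotvec(robot.read_state()['orientation']).as_matrix())
E
```

```text
tip [0.6584 0.071  0.2901] 0.0032090974067442496 [0.655  0.0713 0.296 ] [0.6559 0.0647 0.296 ]
root [0.6603 0.1258 0.2092] 0.0037583876326840065 [0.6583 0.1264 0.21  ] [0.6618 0.1248 0.21  ]
ring [ 0.5413 -0.1265  0.0218] 0.004661293358129228 [ 0.5384 -0.1253  0.026 ] [ 0.542  -0.1294  0.026 ]
junc [ 0.4288 -0.1326  0.0224] 0.011019766788564079 [ 0.4227 -0.1302  0.03  ] [ 0.4319 -0.1382  0.03  ]
strainer [0.5322 0.343  0.25  ] [0.4958 0.3055 0.25  ]
[[-0.9496  0.3135 -0.0007]
 [ 0.3135  0.9496 -0.0015]
 [ 0.0001 -0.0017 -1.    ]]
```

```bash
python3 -m inch '[0,0,40,-7,100, 0,0,80,-14,100, 0,0,120,-21,100, 15,-35,130,-28,100, 30,-75,130,-35,100, 45,-115,130,-42,100, 60,-155,130,-49,100, 75,-190,130,-56,100, 90,-230,130,-63,100, 105,-270,130,-70,100]' 60 && python3 -m inch '[15,-35,0,-7,100, 30,-75,0,-14,100, 45,-115,0,-21,100, 60,-155,0,-28,100, 75,-190,0,-35,100, 90,-230,0,-42,100, 105,-270,0,-49,100, 120,-310,0,-56,100, 135,-350,0,-63,100, 150,-390,0,-70,100]' && python3 -m inch '[10,-25,-30,-7,100, 17,-41,-60,-14,100, 17,-41,-90,-19,100, 17,-41,-100,-19,100, 17,-41,-100,-19,100, 17,-41,-100,-19,100, 17,-41,-100,-19,100]'
```

```text
t: 0.93
tool_pos: [0.2923, 0.2999, 0.3482]
orientation: [2.194, 2.249, -0.001]
force: [2.0, -0.4, -0.2]
opening: 0.0931
gripper_force: 0.0
t: 1.77
tool_pos: [0.4405, -0.0856, 0.3484]
orientation: [-3.087, -0.582, -0.0]
force: [0.5, 1.0, -0.1]
opening: 0.0928
gripper_force: 0.0
t: 2.35
tool_pos: [0.4583, -0.1241, 0.251]
orientation: [3.139, 0.08, 0.005]
force: [0.3, 0.0, 0.2]
opening: 0.0928
gripper_force: 0.0
```

```bash
python3 -m inch '[2,-7,-40,0,100, 2,-7,-80,0,100, 2,-7,-120,0,100, 2,-7,-160,0,100, 2,-7,-190,0,100, 2,-7,-215,0,100, 2,-7,-230,0,100, 2,-7,-238,0,100, 2,-7,-243,0,100, 2,-7,-243,0,100]'
python3 - <<'E'
from h import *
c=snap('side','side1.png');d=snap('top','top1.png')
cv2.imwrite('pics/g.png',np.hstack([cv2.resize(c['image'][220:320,280:400],(400,333)),cv2.resize(d['image'][165:240,320:410],(400,333))]))
E
```

```text
t: 3.18
tool_pos: [0.4605, -0.1314, 0.0065]
orientation: [3.14, 0.077, 0.002]
force: [1.4, -0.9, 0.2]
opening: 0.093
gripper_force: 0.0
```

View pics/g.png

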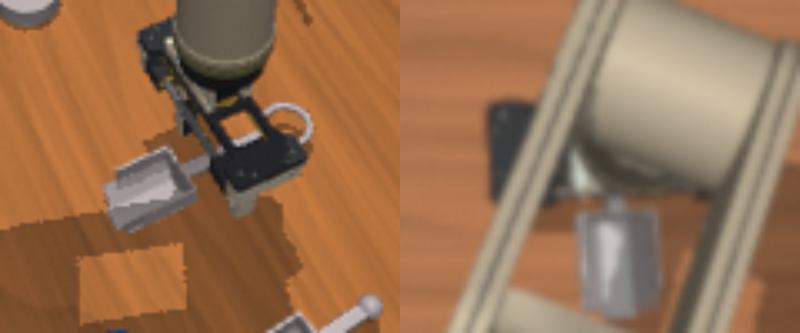

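The fingers straddle the handle (side crop, around 230,150), with the bowl clear in front and the ring behind. I'll close and lift.

```bash
python3 -m inch '[0,0,0,0,0, 0,0,0,0,0, 0,0,0,0,0, 0,0,0,0,0, 0,0,0,0,0, 0,0,0,0,0, 0,0,0,0,0, 0,0,0,0,0]' 60 && python3 -m inch '[0,0,0,0,0, 0,0,5,0,0, 0,0,15,0,0, 0,0,30,0,0, 0,0,50,0,0, 0,0,80,0,0, 0,0,110,0,0, 0,0,140,0,0, 0,0,140,0,0]'
```

```text
t: 3.95
tool_pos: [0.4594, -0.1313, 0.0056]
orientation: [-3.141, -0.075, 0.0]
force: [0.9, 0.0, 0.2]
opening: 0.0446
gripper_force: 0.0
t: 4.7
tool_pos: [0.4633, -0.1328, 0.1538]
orientation: [3.136, 0.075, 0.016]
force: [1.3, -0.9, 1.3]
opening: 0.0002
gripper_force: 0.0
```

The fingers are slower than I assumed: they closed only during the lift and missed the handle. I'll look at the scoop again.

```bash
python3 -m inch '[0,0,100,0,100, 0,0,100,0,100, 0,0,100,0,100, 0,0,100,0,100, 0,0,100,0,100, 0,0,100,0,100, 0,0,100,0,100, 0,0,100,0,100]'
python3 - <<'E'
from h import *
c=snap('side','side2.png');d=snap('top','top2.png')
cv2.imwrite('pics/g2.png',np.hstack([cv2.resize(c['image'][220:320,280:400],(400,333)),cv2.resize(d['image'][145:245,310:430],(400,333))]))
E
```

```text
t: 5.37
tool_pos: [0.4586, -0.131, 0.2439]
orientation: [-3.14, -0.075, 0.004]
force: [-0.8, 0.6, -0.6]
opening: 0.0489
gripper_force: 0.0
```

View pics/g2.png

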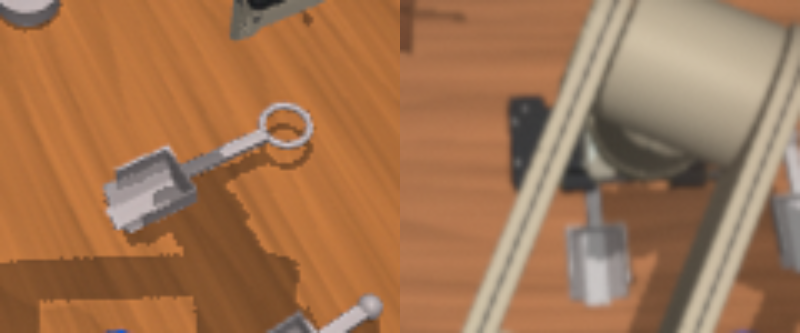

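The scoop hasn't moved: its ring is still at side (365.8,257.5). I'll go down again and leave enough rows to close.

```bash
python3 -m inch '[1,0,-30,0,100, 1,0,-70,0,100, 1,0,-110,0,100, 1,0,-150,0,100, 1,0,-180,0,100, 1,0,-205,0,100, 1,0,-222,0,100, 1,0,-232,0,100, 1,0,-237,0,100, 1,0,-237,0,100]' && python3 -m inch '[0,0,0,0,0, 0,0,0,0,0, 0,0,0,0,0, 0,0,0,0,0, 0,0,0,0,0, 0,0,0,0,0, 0,0,0,0,0, 0,0,0,0,0, 0,0,0,0,0, 0,0,0,0,0]' 60 && python3 -m inch '[0,0,0,0,0, 0,0,0,0,0, 0,0,0,0,0, 0,0,0,0,0, 0,0,0,0,0, 0,0,0,0,0, 0,0,0,0,0]'
```

```text
t: 6.3
tool_pos: [0.4598, -0.1311, 0.0078]
orientation: [-3.14, -0.075, 0.003]
force: [-0.2, -0.2, -0.4]
opening: 0.093
gripper_force: 0.0
t: 7.13
tool_pos: [0.4604, -0.1313, 0.0086]
orientation: [-3.141, -0.075, 0.0]
force: [1.2, 1.6, 0.2]
opening: 0.0313
gripper_force: 0.0
t: 7.72
tool_pos: [0.4604, -0.1313, 0.0086]
orientation: [-3.141, -0.075, 0.0]
force: [-0.4, 0.7, -0.3]
opening: 0.0129
gripper_force: 59.9
```

Gripped at 13 mm and 60 N. Next I'll lift, turn +83° and move to a point above the peg tip.

```bash
python3 -m inch '[0,0,10,0,0, 0,0,30,0,0, 0,0,60,0,0, 0,0,95,0,0, 0,0,130,0,0, 0,0,165,0,0, 0,0,200,0,0, 0,0,235,0,0, 0,0,270,0,0, 0,0,300,0,0]' && python3 -m inch '[10,5,10,5,0, 25,10,20,12,0, 40,15,31,19,0, 55,20,31,26,0, 70,25,31,33,0, 85,30,31,40,0, 100,35,31,47,0, 115,40,31,54,0, 130,45,31,61,0, 140,50,31,65,0]' && python3 -m inch '[10,5,0,5,0, 20,10,0,10,0, 30,15,0,14,0, 40,20,0,18,0, 50,25,0,18,0, 50,30,0,18,0, 50,30,0,18,0, 50,30,0,18,0]'
python3 - <<'E'
from h import *
print(robot.read_state()['tool_pos'])
c=snap('side','side3.png');d=snap('top','top3.png')
cv2.imwrite('pics/g3.png',np.hstack([cv2.resize(c['image'][110:210,330:430],(400,400),interpolation=2),cv2.resize(d['image'][80:180,270:370],(400,400),interpolation=2)]))
E
```

```text
t: 8.55
tool_pos: [0.4603, -0.1312, 0.3121]
orientation: [3.14, 0.075, 0.003]
force: [1.3, -0.2, -1.8]
opening: 0.0136
gripper_force: 59.9
t: 9.38
tool_pos: [0.6011, -0.0809, 0.3398]
orientation: [-2.602, -1.76, 0.0]
force: [0.2, -0.3, -1.7]
opening: 0.0132
gripper_force: 59.9
t: 10.05
tool_pos: [0.65, -0.0511, 0.3399]
orientation: [-2.302, -2.137, 0.0]
force: [0.3, -0.1, -1.8]
opening: 0.0135
gripper_force: 59.9
[ 0.64996866 -0.05111281  0.33987366]
```

View pics/g3.png

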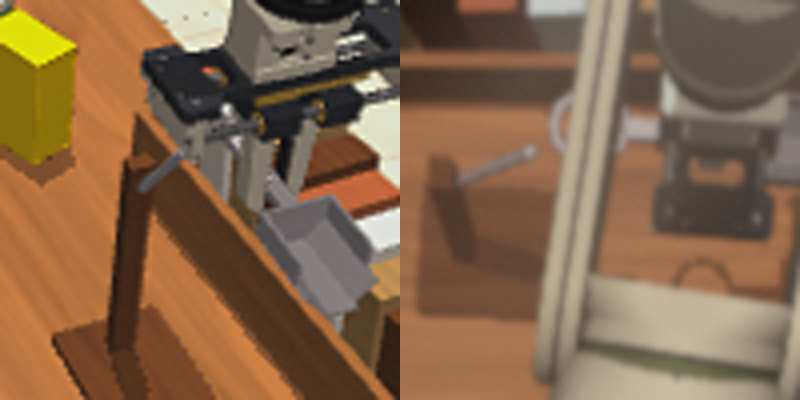

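Top view: the ring centre is at about (317.5,111.5) and level with the handle. The peg tip is still at (302.5,118).

Run:
```python
from h import *
np.set_printoptions(precision=4,suppress=True)
print(atz('top',317.5,111.5,.357),proj('top',[.6556,.0287,.357]),proj('side',[.6556,.0287,.357]))
# droop check: bowl far corner in side, predicted level-scoop points
tcp=robot.read_state()['tool_pos'];a=np.radians(85.8);u=np.array([np.cos(a),np.sin(a),0]);v=np.array([-u[1],u[0],0])
g=tcp+[0,0,.0174]
for dr in(0,10):
    r=np.radians(dr);X=u*np.cos(r)+np.array([0,0,np.sin(r)]);Z=np.cross(X,v)
    for n,p in dict(ring=80*X,bl=-110*X+27*v+12*Z,br=-110*X-27*v+12*Z,nl=-36*X+27*v+12*Z,nr=-36*X-27*v+12*Z).items():
        q=proj('side',g+p/1000); print(dr,n,(q-[330,110])*4)
```

```text
[0.654  0.0294 0.357 ] [317.7762 110.9015] [383.7815 138.8459]
0 ring [215.7766 115.2034]
0 bl [311.4647 280.9039]
0 br [384.6852 261.6001]
0 nl [258.3306 209.3934]
0 nr [328.9142 191.8735]
10 ring [218.8431 100.8315]
10 bl [306.8379 302.681 ]
10 br [379.1214 283.3538]
10 nl [258.0336 218.001 ]
10 nr [328.3716 200.4338]
```

```bash
python3 -m inch '[0,10,0,0,0, 1,20,0,0,0, 1,30,0,0,0, 2,38,-5,0,0, 2,41,-15,0,0, 2,41,-30,0,0, 2,41,-45,0,0, 2,41,-55,0,0, 2,41,-60,0,0, 2,41,-60,0,0]'
python3 - <<'E'
from h import *
c=snap('side','side4.png');d=snap('top','top4.png')
cv2.imwrite('pics/g4.png',np.hstack([cv2.resize(c['image'][120:180,340:400],(400,400),interpolation=2),cv2.resize(d['image'][90:150,275:335],(400,400),interpolation=2)]))
E
```

```text
t: 10.98
tool_pos: [0.6515, -0.0101, 0.2773]
orientation: [-2.301, -2.136, 0.004]
force: [-1.2, 0.0, -1.8]
opening: 0.0133
gripper_force: 59.9
```

View pics/g4.png

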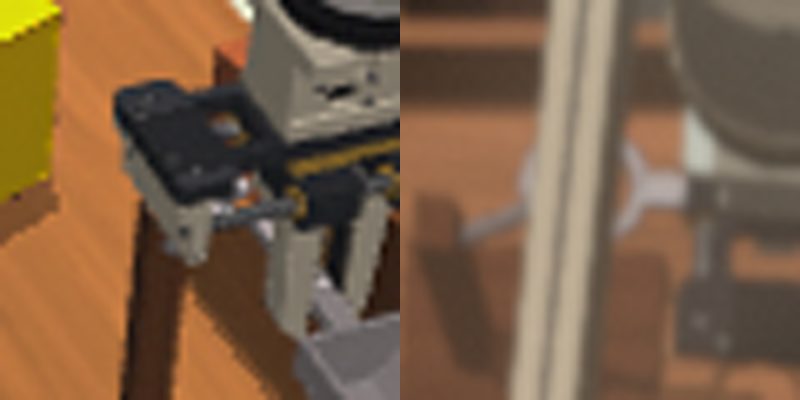

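Top view: the ring centre is at about (302.3,117.9), on the tip's pixel at tip height, and no force shows. The tip is inside the ring, so I'll go down along the peg.

```bash
python3 -m inch '[0,2,-6,0,0, 1,5,-11,0,0, 1,8,-16,0,0, 1,12,-21,0,0, 2,15,-26,0,0, 2,19,-31,0,0, 3,22,-36,0,0, 3,26,-41,0,0, 3,28,-45,0,0, 3,28,-45,0,0]'
python3 - <<'E'
from h import *
c=snap('side','side5.png');d=snap('top','top5.png')
cv2.imwrite('pics/g5.png',np.hstack([cv2.resize(c['image'][120:220,330:430],(400,400),interpolation=2),cv2.resize(d['image'][90:150,275:335],(400,400),interpolation=2)]))
E
```

```text
t: 11.92
tool_pos: [0.6549, 0.0184, 0.2332]
orientation: [-2.301, -2.137, 0.002]
force: [0.1, 0.6, -1.3]
opening: 0.0131
gripper_force: 59.9
```

View pics/g5.png

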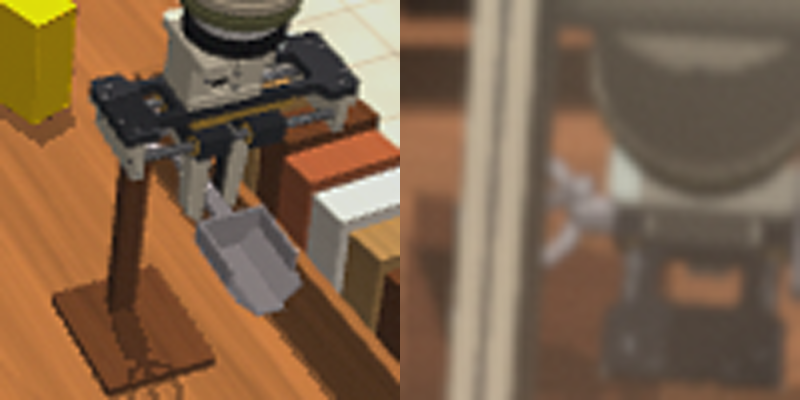

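In the top crop the peg tip shows at about (583,187), above the ring and handle junction. That is right for the ring being about 55 mm up the peg, and the force is small. Releasing.

```bash
python3 -m inch '[0,0,0,0,100, 0,0,0,0,100, 0,0,0,0,100, 0,0,0,0,100, 0,0,0,0,100, 0,0,0,0,100, 0,0,0,0,100, 0,0,0,0,100, 0,0,0,0,100, 0,0,0,0,100]' && python3 -m inch '[0,0,0,0,100, 0,0,0,0,100, 0,0,0,0,100, 0,0,0,0,100, 0,0,0,0,100, 0,0,0,0,100, 0,0,0,0,100]'
python3 - <<'E'
from h import *
c=snap('side','side6.png');d=snap('top','top6.png')
cv2.imwrite('pics/g6.png',np.hstack([cv2.resize(c['image'][120:220,330:430],(400,400),interpolation=2),cv2.resize(d['image'][90:150,275:335],(400,400),interpolation=2)]))
E
```

```text
t: 12.85
tool_pos: [0.6554, 0.0177, 0.2346]
orientation: [-2.303, -2.137, 0.0]
force: [0.4, -1.1, -0.5]
opening: 0.0755
gripper_force: 0.0
t: 13.43
tool_pos: [0.6554, 0.0177, 0.2346]
orientation: [-2.303, -2.137, 0.0]
force: [-0.1, -0.6, 1.0]
opening: 0.0927
gripper_force: 0.0
```

View pics/g6.png

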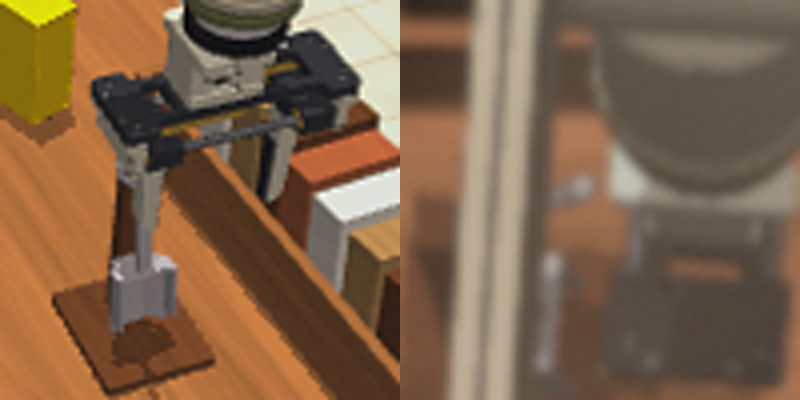

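The scoop hangs bowl down from the peg (side crop 145,290). I'll back off to −y, then up, and let it settle.

```bash
python3 -m inch '[0,-10,0,0,100, 0,-25,0,0,100, 0,-45,0,0,100, 0,-65,5,0,100, 0,-90,20,0,100, 0,-120,40,0,100, -10,-150,60,0,100, -20,-180,80,0,100, -30,-210,100,0,100, -30,-210,100,0,100]' && for i in 1 2; do python3 -m inch '[0,0,0,0,100,0,0,0,0,100,0,0,0,0,100,0,0,0,0,100,0,0,0,0,100,0,0,0,0,100,0,0,0,0,100,0,0,0,0,100,0,0,0,0,100,0,0,0,0,100]' | head -1; done
python3 - <<'E'
from h import *
c=snap('side','side7.png')
for i in range(20): e=read_camera('side')
d=snap('top','top7.png')
print('motion',np.abs(c['image'].astype(int)-e['image'])[120:230,320:400].max())
cv2.imwrite('pics/g7.png',np.hstack([cv2.resize(e['image'][130:230,310:410],(400,400),interpolation=2),cv2.resize(d['image'][90:190,260:360],(400,400),interpolation=2)]))
E
```

```text
t: 14.37
tool_pos: [0.6244, -0.2, 0.3402]
orientation: [2.303, 2.125, 0.001]
force: [1.8, 0.3, 1.3]
opening: 0.0927
gripper_force: 0.0
t: 15.2
t: 16.03
motion 7
```

View pics/g7.png

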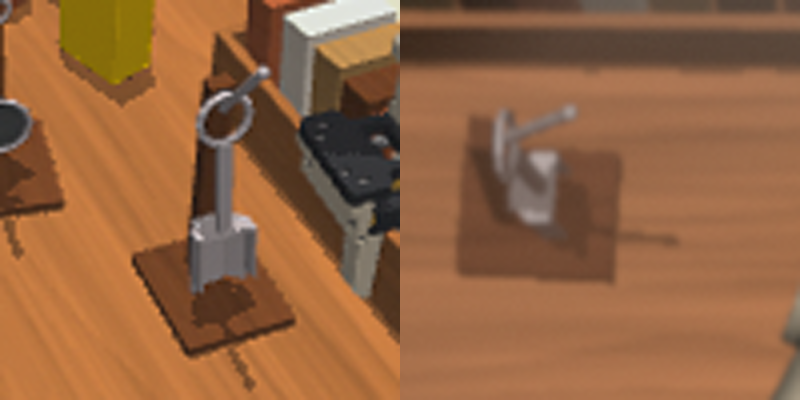

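The ring is on the peg at its root (side crop 225,115), the bowl hangs down and still, and the gripper is clear. Handing in.

```bash
python3 -c "
from plant import job
print(job.close_job())"
```

```text
the job is handed in; nothing more can be done
None
```

The ringed steel scoop hangs still, bowl down, by its ring on the empty stand's peg; the gripper is clear and I handed the job in after about 17 s of the 48 s allowed (the first grasp missed without moving the scoop).

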